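# Slide the sample carrier along its rails into the locating notches

### The arm

A 6-joint arm with a two-finger parallel gripper is mounted at the origin on a cart in front of the work surface, level with it; the furniture and walls round the work are solid. World frame = base frame: x ahead of the robot, y to its left, z up, the work surface at z = 0. Lengths are in m, angles in rad, forces in N, time in s.
With the tool pointing down it reaches from about 0.35 to 0.975 m from the base axis. Payload 4.9 kg.
Tool frame: the origin (TCP) lies on the mounting face of the last link; the fingertips stand 173 mm ahead of it and the grasp point (between the pads) lies 155 mm ahead of it; z points along the fingers, y is the line along which they close (so a half turn about z gives the same grasp; the last joint's range is limited). The gripper opens to 85 mm and grips with 20 to 120 N. Pads are 22 mm wide; open, the fingers measure 114 mm over their backs; the gripper's body (76 mm by 85 mm) begins 54 mm behind the grasp point. The pads swing forward as they close: fully open they stand 13 mm farther back than shut.
Start: joints at [-1.37, 0.053, 1.613, -0, 1.476, -0.119], TCP at [0.196, -0.593, 0.405] pointing down, gripper open.
Joint ranges: [-3.01, 3.01], [-1.01, 2.22], [0.06, 2.58], [-1.02, 4.17], [0.09, 2.62], [-3.14, 3.14]. Speed limits (rad/s): [2.57, 2.57, 3.14, 3.14, 3.14, 3.14].

### API

Orientations are given as a rotation vector (axis times angle).
In Python, from station import monitor, eyes, finish_job gives the robot as it stands. The module is installed in compiled form; this text tells all that it offers.
- The arm moves only by the tool step_arm, never from a script. Its argument "commands" is a list of rows, each a list of 3 entries, a list of its own where there are three numbers: the opening in per cent of the stroke, from 0 (shut) to 100 (fully open), then the shift along the tool's x, y, z in mm, then the turn about the tool's z in degrees. In form: [[hand, [x, y, z], yaw], ...]. A call has 1 to 12 rows; each row is the pose to reach, as a shift and turn from the pose commanded when the call began, along the tool's axes at that moment; what a row does not reach only later rows make up. A row lasts 1/8 s, in which the tool goes at most 62.5 mm and 10.7 degrees, less where a joint would pass 70% of its speed; a pose out of reach is approached as far as the arm can. A call with a gripper value outside its range is refused whole. The fingers move at their own pace and stop on an object; "squeeze" is the grip in N (left out, the last holds). Time passes only in rows, so rows that repeat a pose let the fingers close. It gives the time, the measured TCP pose, the force, the opening and the grip force at its end, in the units of the state.
- monitor.get_obs(): the state, without advancing time (a new reading comes with each control period).
- eyes.get_image(name): name is "scene" or "top"; returns the picture (420x560x3 uint8, red, green, blue); there is no depth.
- eyes.camera_info(name): a dict with "camera_matrix" (3x3 intrinsics, pixels), "k1" (the pictures are not rectified: a ray, as slopes to the right and down, at radius r is drawn at 1 + k1 r^2 times it, then the intrinsics apply), "extrinsics" (4x4, takes a point from camera to world coordinates). Camera axes: x right, y down, z forward; pixel columns grow to the right and rows downward; lengths in m; the calibration is good to about 2 mm. A picture is of the moment at which its call begins. camera_info takes no time and is no camera call.
- finish_job(): hands the job in; it is judged then, once.
The state is a dict: "t": time; "q": joint angles; "dq": joint speeds; "effort": joint torques, N m; "tool_pos": TCP position; "tool_rot": TCP orientation; "contact_force": force on the tool from outside, world axes, zero at the start; "wrist_torque": the same for the moment, N m; "opening": finger opening in m; "grip_force": force on a finger pad.
Only numpy, scipy, OpenCV 4.12 (cv2) and the standard library are available. Lean on these libraries where they do the work, as an engineer would, in place of code of your own. Each camera call takes 0.05 s, during which the arm holds its last target. There are 200 camera calls.

### The job

Push the blue carrier board, with the black sample box on it, along its rails towards the red marks until you feel it drop into the four locating notches and its slab lies flat on the rails. Push it all the way with the closed fingertips against its orange tab, slowly enough to feel the drop, and stop there without forcing it further; do not pinch, lift or tip the board or touch the black box, and leave the things standing around undisturbed. Finish with the hand clear.

Things in the scene. Friction and masses are not known exactly. Their poses are not given: they have to be found in the camera images.
- dock: Fixed rail frame, 360 mm long (its y) x 179 mm wide, origin under its centre at bench height. Two rails along y, each 28 mm wide, tops 30 mm above the bench, open gap of 110 mm between them (only 8 mm high cross bars near the ends). Dark outer guides 46 mm high, 42 mm high stop blocks on the rail ends. The board must travel towards the frame's +y (robot's left, within 0.35 rad).
- notch (a point): Where the carrier's origin is when seated: on the dock's centre line, 60 mm towards its +y from its centre, 30 mm above the bench; axes as the dock's. The four notches lie 55 mm before and beyond this point along y, 15 mm long and 9 mm deep, with red marks on the guides beside them.
- carrier: Loose blue board, 163 mm (x, across the rails) x 150 mm (y), slab 8 mm, 0.36 to 0.59 kg. Origin: centre of slab's underside. On its feet (6 mm high, 10 mm long) it rides at 36 mm above the bench; in the notches it drops to 30 mm and the notch ends stop it. Starts 70 to 130 mm short. Slides at 1 to 5 N; 12 N at the stop does not unseat it; push below 0.06 m/s, faster may skip the notches.
- tab (a point): Centre of the push face (looking to the carrier's -y) of the orange tab at the board's -y end, 75 mm from the carrier's origin and 4 mm above it. The face is 60 mm wide, 32 mm high (16 mm up and down from this point), midway over the open gap between the rails, so fingertips can reach down behind it, to 10 mm above the bench.
- sample_box: Black lidded box, 128 mm (across the rails) x 92 x 29 mm, origin under its centre, standing loose on the carrier's slab, at least 15 mm from the tab. It rides along; its top is at most 75 mm above the bench.
- white_cap_bottle: Bystander: bottle with white screw cap, 47 mm across, 88 mm high, origin under its centre, beyond the dock.
- yellow_cap_bottle: Bystander: dark dropper bottle with yellow cap, 40 mm across, 84 mm high, origin under its centre, beyond the dock.
- timer: Bystander: white lab timer, 66 x 66 x 18 mm, origin under its centre, to the left of the dock.
- red_marker: Bystander: red marker pen lying down, 135 x 13 x 14 mm, origin under its centre, to the left of the dock.
There are look-alikes about, which are no part of the job. Several things have the shape of the carrier; the one meant has the colours described above.

How it is judged:
On the way:
1. the fingertips push the board along its rails: still riding on the rails, 10 to 40 mm short of the notches, pushed by the fingers (contact force between the fingers and carrier above 0.2 N and y of carrier in the frame of notch between -0.04 and -0.01 m and z of carrier in the frame of notch above 0.0035 m), for 0.05 s.
At the end, for the whole second after the job is handed in: The board is seated and at rest: its origin within 5 mm of the notch point along and across the rails and no more than 2 mm above rail height, tilted less than 0.025 rad, square within 0.06 rad; the black box still stands flat on it (z of carrier in the frame of notch between -0.003 and 0.002 m and y of carrier in the frame of notch between -0.005 and 0.005 m and x of carrier in the frame of notch between -0.005 and 0.005 m and angle between carrier's own z axis and vertical below 0.025 rad and angle between the y axis of carrier and the y axis of dock, either way round below 0.06 rad and linear speed of carrier below 0.01 m/s and angle between sample_box's own z axis and vertical below 0.06 rad and z of sample_box in the frame of carrier between 0.004 and 0.012 m and horizontal distance between sample_box and carrier below 0.04 m); the robot touches nothing.
It fails at once if the board was lifted (more than 8 mm above its riding height) or tipped (more than 0.15 rad) (z of carrier in the frame of notch above 0.014 m or angle between carrier's own z axis and vertical above 0.15 rad).
It fails at once if the board was forced on against the notch ends (pushed with more than 35 N) (contact force between the fingers and carrier above 35 N).
It fails at once if the black box was touched (more than 1 N) (contact force between any of the fingers, the arm and sample_box above 1 N).
It fails at once if the orange tab was taken between the fingers instead of pushed from behind (contact force between the fingers and carrier above 0.2 N and y of the grasp point in the frame of tab between 0 and 0.012 m and z of the grasp point in the frame of tab below 0.02 m and x of the grasp point in the frame of tab between -0.03 and 0.03 m).
It fails at once if a bystander (bottle, timer or marker) was moved more than 20 mm (distance of any of white_cap_bottle, yellow_cap_bottle, timer, red_marker from where it was at the start of the episode above 0.02 m).
It also fails if it takes over 35 s, if anything falls off the work surface, if the arm or the gripper's body presses on something with over 40 N, if the wrist force passes 120 N, or if a joint passes its speed limit or range.

## Working session

There is one attempt and no reset: what is moved stays moved. The work goes in short steps, Python scripts to look and compute and a tool call to move; the robot and the scene stay as the last step left them, time stands still between calls to the robot, and variables do not carry over. Pictures are saved under pics/ and viewed, at most 10 in all, crops included, and the job is handed in when it is done.

Besides the shell and the picture viewer there is one more tool, called after "Emit:" as name([rows], argument=value, ...), one row to a line, values as JSON. step_arm: Moves the arm, as the interface text tells. Its arguments: {"type":"object","properties":{"commands":{"type":"array"},"squeeze":{"type":"number"}},"required":["commands"]}

```bash
mkdir -p pics; cat > h.py <<'E'
import numpy as np, cv2
from station import monitor, eyes, finish_job
def ray(name,uv):
    c=eyes.camera_info(name);K=np.array(c["camera_matrix"]);T=np.array(c["extrinsics"]);k=c["k1"]
    # stock undistort: same single-coefficient model
    p=cv2.undistortPoints(np.array(uv,float).reshape(-1,1,2),K,np.array([k,0,0,0,0.]))[:,0]
    d=np.c_[p,np.ones(len(p))]@T[:3,:3].T
    return T[:3,3],d
def onz(name,uv,z):
    o,d=ray(name,uv); return o+d*((z-o[2])/d[:,2])[:,None]
def shot(name,fn):
    im=eyes.get_image(name); cv2.imwrite(fn,im[...,::-1]); return im
E
python3 - <<'E'
from h import *
for n in("top","scene"):
    shot(n,f"pics/{n}0.png"); c=eyes.camera_info(n); print(n,np.round(c["camera_matrix"],1).tolist(),c["k1"],np.round(c["extrinsics"],3).tolist())
print(monitor.get_obs())
E
```

```text
top [[431.0, 0.0, 284.4], [0.0, 431.0, 202.3], [0.0, 0.0, 1.0]] -0.07002199643803507 [[-0.023, -0.992, 0.126, 0.433], [-1.0, 0.023, -0.005, 0.03], [0.002, -0.126, -0.992, 1.365], [0.0, 0.0, 0.0, 1.0]]
scene [[421.7, 0.0, 273.0], [0.0, 421.7, 209.8], [0.0, 0.0, 1.0]] -0.11273939794055478 [[-0.841, -0.326, 0.432, 0.059], [-0.541, 0.517, -0.663, 0.793], [-0.007, -0.792, -0.611, 0.779], [0.0, 0.0, 0.0, 1.0]]
{'t': 0.1, 'q': array([-1.36996347e+00,  5.33251704e-02,  1.61414365e+00, -4.13110312e-05,
        1.47599085e+00, -1.19001719e-01]), 'dq': array([-0.0005935 , -0.00130127, -0.00406922, -0.00040267, -0.00106329,
       -0.00065871]), 'effort': array([ 1.67298771e-03, -3.94897091e+01, -3.71365678e+01, -5.09522135e-05,
        3.85259773e-03, -1.31397306e-05]), 'tool_pos': array([ 0.19645403, -0.59307473,  0.40357215]), 'tool_rot': array([-3.09966638e+00, -4.99965714e-01,  1.84390572e-04]), 'contact_force': array([-0.41856332, -0.74077971,  0.22312486]), 'wrist_torque': array([-0.03593414, -0.02874615, -0.00631388]), 'grip_force': 0.0, 'opening': 0.08564316864237853}
```

View pics/top0.png

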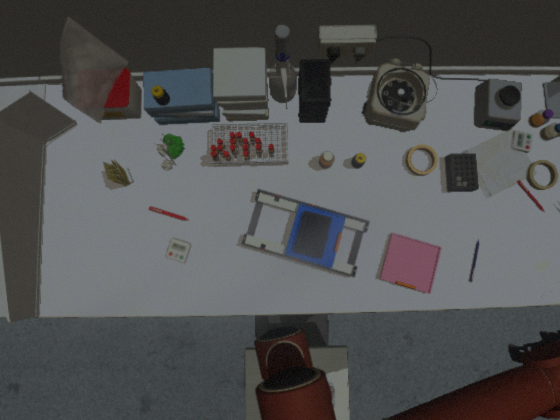

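View pics/scene0.png

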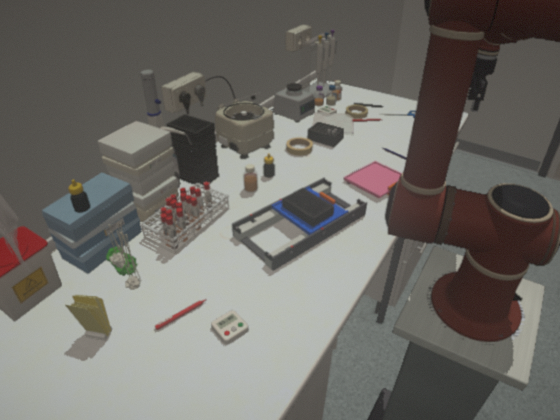

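The top view shows the dock at about (305,232), with the blue board and black box at (315,236) and its orange tab near (338,243). Candidates with the carrier's shape are the blue board on the rails at (315,236) and the pink board with an orange tab at (410,262), which lies loose on the bench. Only the blue one fits: right colour, on the rails, black box on top. I'll confirm it in a crop.

```bash
python3 - <<'E'
from h import *
im=cv2.imread("pics/top0.png")
cv2.imwrite("pics/crop0.png",cv2.resize(im[180:300,235:385],None,fx=5,fy=5,interpolation=cv2.INTER_CUBIC)[:600,:750])
hsv=cv2.cvtColor(im,cv2.COLOR_BGR2HSV)
roi=np.zeros(im.shape[:2],np.uint8); roi[185:280,238:372]=255
for nm,lo,hi in(("blue",(105,120,60),(130,255,255)),("orange",(3,110,70),(20,255,255)),("red",(170,110,60),(180,255,255)),("dark",(0,0,0),(180,110,75))):
    m=cv2.inRange(hsv,lo,hi)&roi
    cs=[c for c in cv2.findContours(m,cv2.RETR_EXTERNAL,cv2.CHAIN_APPROX_NONE)[0] if cv2.contourArea(c)>3]
    for c in cs:
        z={"blue":.044,"orange":.056,"red":.04,"dark":.046}[nm]
        b=cv2.boxPoints(cv2.minAreaRect(c)); print(nm,cv2.contourArea(c),b.round(0).tolist(),onz("top",b,z)[:,:2].round(3).tolist())
E
```

```text
blue 852.5 [[285.0, 254.0], [299.0, 203.0], [345.0, 216.0], [331.0, 267.0]] [[0.443, 0.027], [0.598, -0.021], [0.553, -0.163], [0.4, -0.113]]
dark 56.0 [[311.0, 273.0], [312.0, 263.0], [356.0, 266.0], [355.0, 276.0]] [[0.382, -0.053], [0.413, -0.056], [0.4, -0.19], [0.37, -0.186]]
dark 40.5 [[240.0, 243.0], [245.0, 233.0], [275.0, 249.0], [271.0, 258.0]] [[0.479, 0.161], [0.507, 0.147], [0.459, 0.055], [0.431, 0.07]]
dark 1135.0 [[293.0, 251.0], [304.0, 210.0], [332.0, 217.0], [321.0, 258.0]] [[0.45, 0.001], [0.575, -0.035], [0.55, -0.122], [0.426, -0.085]]
dark 442.0 [[244.0, 232.0], [257.0, 188.0], [369.0, 221.0], [356.0, 265.0]] [[0.511, 0.148], [0.647, 0.106], [0.536, -0.234], [0.403, -0.188]]
```

View pics/crop0.png

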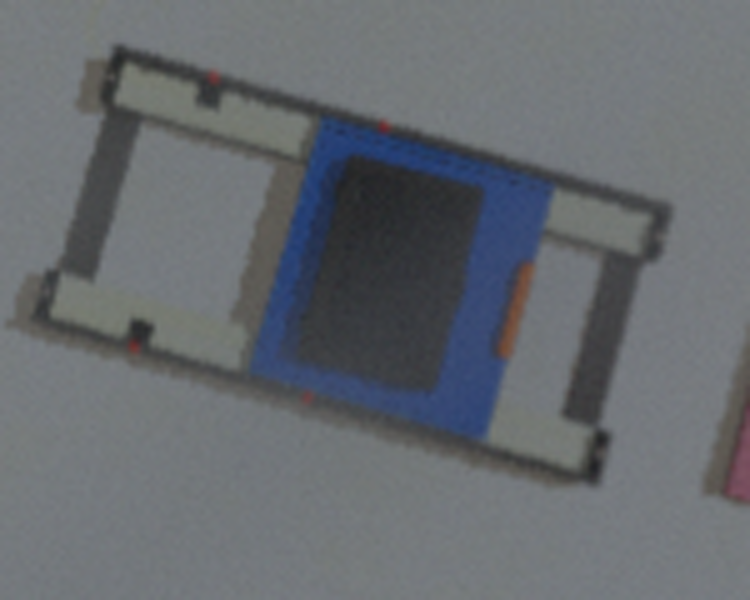

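Confirmed: the blue board has the black box on it, lies between the dark guides and has its orange tab at the right end, crop (521,311). The red marks are at crop (213,77), (135,347), (383,127) and (308,398). The outer corners of the dock are at crop (118,45), (672,205), (600,485) and (38,318).

```bash
cat >> h.py <<'E'
from scipy.spatial.transform import Rotation as R
def dock():
    cr=lambda p:np.array(p,float)/5+[234.6,179.6]
    c=onz("top",cr([(118,48),(668,207),(600,480),(42,318)]),.045)
    m=onz("top",cr([(213,77),(135,347),(383,127),(308,398)]),.047)
    tab=onz("top",cr([(535,264),(507,358)]),.056)
    u=(c[0]+c[3]-c[1]-c[2])[:2]; um=(m[0]+m[1]-m[2]-m[3])[:2]
    return c,m,tab,u/np.linalg.norm(u),um
E
python3 - <<'E'
from h import *
c,m,tab,u,um=dock()
print("corners",c[:,:2].round(3).tolist(),"len",np.linalg.norm(c[0]-c[1]),np.linalg.norm(c[0]-c[3]))
print("marks",m[:,:2].round(3).tolist(), "len",np.linalg.norm(um)/2, m.mean(0))
print("dir",u,um/np.linalg.norm(um),"angle",np.arctan2(-u[0],u[1]),np.arctan2(-um[0],um[1]))
cen=c.mean(0)[:2];print("centre",cen,"notch",cen+.06*u)
print("tab",tab.round(4).tolist(),tab.mean(0)); v=tab.mean(0)[:2]-cen; x=np.array([u[1],-u[0]]);print("tab in dock x,y",v@x,v@u)
o=monitor.get_obs();M=R.from_rotvec(o["tool_rot"]).as_matrix();print(M.round(3))
phi=np.arctan2(-u[0],u[1])
# want tool x along +-u
for s in(1,-1):
    d=M[:2,:2].T@(s*u); print("yaw to bring tool x to",s,"u:",np.degrees(np.arctan2(d[1],d[0])))
xl=np.array([u[1],-u[0]])
for back in(.05,):
    t=np.r_[cen+xl*(v@xl)+u*(v@u-back),.173+.12]
    print("target",t,"shift mm",(M.T@(t-o["tool_pos"])*1000).round(1))
E
```

```text
corners [[0.643, 0.104], [0.536, -0.233], [0.371, -0.184], [0.477, 0.153]] len 0.35327243686240656 0.17277737611349753
marks [[0.623, 0.045], [0.458, 0.096], [0.59, -0.059], [0.425, -0.008]] len 0.10943338408537202 [0.5241145  0.01876606 0.047     ]
dir [0.30101973 0.95361791] [0.30483132 0.95240636] angle -0.30576180580528856 -0.30976131532757745
centre [ 0.50697708 -0.04001033] notch [0.52503826 0.01720674]
tab [[0.5027, -0.1479, 0.056], [0.4463, -0.1288, 0.056]] [ 0.47449307 -0.13832509  0.056     ]
tab in dock x,y -0.001382654076723141 -0.10353304409501467
[[ 0.949  0.314 -0.   ]
 [ 0.314 -0.949  0.002]
 [ 0.    -0.002 -1.   ]]
yaw to bring tool x to 1 u: -54.15569791103686
yaw to bring tool x to -1 u: 125.84430208896313
target [ 0.45944208 -0.18600599  0.293     ] shift mm [ 377.6 -303.5  111.2]
```

Emit:
step_arm([
  [0,[38,-30,0],-5.4],
  [0,[76,-61,0],-10.8],
  [0,[113,-91,0],-16.2],
  [0,[151,-121,0],-21.6],
  [0,[189,-152,10],-27],
  [0,[227,-182,30],-32.5],
  [0,[264,-212,50],-38],
  [0,[302,-243,70],-43.5],
  [0,[340,-273,90],-49],
  [0,[378,-303,110],-54.2],
  [0,[378,-303,110],-54.2],
  [0,[378,-303,110],-54.2],
], squeeze=20)

```text
t: 1.6
tool_pos: [0.46, -0.1868, 0.2946]
tool_rot: [-2.533, -1.858, 0.001]
contact_force: [-0.1, 1.0, 0.1]
opening: -0.0002
grip_force: 0.0
```

```bash
python3 - <<'E'
from h import *
c,m,tab,u,um=dock(); u=um/np.linalg.norm(um)
o=monitor.get_obs();M=R.from_rotvec(o["tool_rot"]).as_matrix();print(o["t"],o["q"].round(2),o["tool_pos"],M.round(3).tolist(),o["contact_force"])
n=m.mean(0)[:2];x=np.array([u[1],-u[0]])
d=o["tool_pos"][:2]-n;print("tcp in notch x,y",d@x,d@u,"tab",(tab.mean(0)[:2]-n)@x,(tab.mean(0)[:2]-n)@u)
dd=M[:2,:2].T@u;print("yaw err deg",np.degrees(np.arctan2(dd[1],dd[0])))
a=shot("top","pics/top1.png")[180:300,235:385];b=shot("scene","pics/scene1.png")[130:290,200:400]
cv2.imwrite("pics/c1.png",np.hstack([cv2.resize(z,(400,int(400*z.shape[0]/z.shape[1])),interpolation=cv2.INTER_CUBIC)[:320] for z in(a,b)])[...,::-1])
E
```

```text
1.6 [-0.54 -0.16  2.01 -0.    1.3  -0.23] [ 0.46000853 -0.18684048  0.29460864] [[0.3, 0.954, -0.0], [0.954, -0.3, -0.0], [-0.0, -0.0, -1.0]] [-0.14478142  1.04489253  0.11304823]
tcp in notch x,y 0.001620377204721255 -0.21536248365419539 tab 0.0006265358899664178 -0.16474078290622055
yaw err deg 0.279917676632588
```

View pics/c1.png

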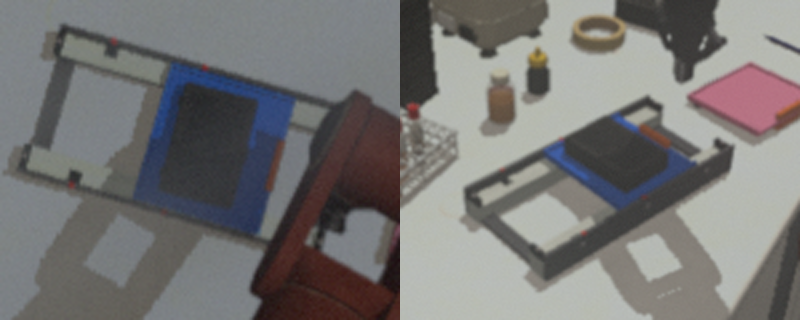

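The picture shows the shut fingertips hovering behind the orange tab, with the board still where it was. Measured, the TCP is 51 mm behind the tab face and 1 mm off the centre line. Next: 14 mm forward, then down into the gap.

Emit:
step_arm([
  [0,[14,0,0],0.3],
  [0,[14,0,30],0.3],
  [0,[14,0,60],0.3],
  [0,[14,0,80],0.3],
  [0,[14,0,96],0.3],
  [0,[14,0,96],0.3],
])

```text
t: 2.45
tool_pos: [0.4638, -0.1732, 0.1977]
tool_rot: [-2.537, -1.85, 0.001]
contact_force: [-0.4, -0.2, 0.9]
opening: -0.0001
grip_force: 0.0
```

Emit:
step_arm([
  [0,[4,0,0],0],
  [0,[8,0,0],0],
  [0,[11,0,0],0],
  [0,[14,0,0],0],
  [0,[17,0,0],0],
  [0,[20,0,0],0],
  [0,[20,0,0],0],
])

```text
t: 3.32
tool_pos: [0.4704, -0.1542, 0.1986]
tool_rot: [-2.538, -1.852, 0.0]
contact_force: [1.0, -0.2, 0.5]
opening: -0.0001
grip_force: 0.0
```

Emit:
step_arm([
  [0,[3,0,0],0],
  [0,[6,0,0],0],
  [0,[9,0,0],0],
  [0,[12,0,0],0],
  [0,[15,0,0],0],
  [0,[18,0,0],0],
  [0,[21,0,0],0],
  [0,[24,0,0],0],
])

```text
t: 4.32
tool_pos: [0.4778, -0.1314, 0.1987]
tool_rot: [2.538, 1.852, -0.0]
contact_force: [-0.7, -1.9, -0.5]
opening: -0.0001
grip_force: 1.3
```

```bash
cat >> h.py <<'E'
def rep(fn):
    c,m,tab,u,um=dock(); u=um/np.linalg.norm(um);x=np.array([u[1],-u[0]]);n=m.mean(0)[:2]
    o=monitor.get_obs();d=o["tool_pos"][:2]-n;print("tcp x,y",d@x,d@u,"F along",o["contact_force"][:2]@u,o["contact_force"])
    a=shot("top",fn)
    mk=cv2.inRange(cv2.cvtColor(a,cv2.COLOR_RGB2HSV),(105,120,50),(130,255,255));mk[:190]=0;mk[275:]=0;mk[:,:240]=0;mk[:,370:]=0
    p=np.argwhere(mk)[:,::-1]; q=(onz("top",p,.044)[:,:2]-n)@np.c_[x,u]
    q=q[np.abs(q[:,0])<.06];print("blue front edge y (75 when seated)",np.percentile(q[:,1],99.5),"rear",np.percentile(q[:,1],.5))
E
python3 -c "
from h import *
rep('pics/t2.png')"
```

```text
tcp x,y 0.0016304156425737105 -0.15713557862517338 F along -2.0192936968587722 [-0.73172389 -1.8860031  -0.50188647]
blue front edge y (75 when seated) 0.0023184393257766767 rear -0.11098792489799945
```

Contact is made: about 2 N, and the board is moving. About 71 mm remain.

Emit:
step_arm([
  [0,[3,0,0],0],
  [0,[7,0,0],0],
  [0,[11,0,0],0],
  [0,[15,0,0],0],
  [0,[19,0,0],0],
  [0,[23,0,0],0],
  [0,[27,0,0],0],
  [0,[31,0,0],0],
  [0,[35,0,0],0],
  [0,[39,0,0],0],
  [0,[42,0,0],0],
  [0,[45,0,0],0],
])

```text
t: 5.88
tool_pos: [0.4915, -0.0885, 0.1987]
tool_rot: [-2.538, -1.852, 0.0]
contact_force: [-0.2, -2.1, -0.3]
opening: -0.0001
grip_force: 1.3
```

```bash
python3 -c "
from h import *
rep('pics/t3.png')"
```

```text
tcp x,y 0.00163121460425531 -0.11213092681659935 F along -2.0250032770111464 [-0.16902121 -2.07209906 -0.26100418]
blue front edge y (75 when seated) 0.04713134039247862 rear 0.025614276640055333
```

Carrier is at about −27 mm. I'll push on slowly at 2–3 mm per row.

Emit:
step_arm([
  [0,[3,0,0],0],
  [0,[6,0,0],0],
  [0,[9,0,0],0],
  [0,[12,0,0],0],
  [0,[14,0,0],0],
  [0,[16,0,0],0],
  [0,[18,0,0],0],
  [0,[20,0,0],0],
])

```text
t: 6.92
tool_pos: [0.4976, -0.0696, 0.1987]
tool_rot: [-2.538, -1.851, 0.0]
contact_force: [-1.3, -2.2, -0.3]
opening: 0.0
grip_force: 1.3
```

Emit:
step_arm([
  [0,[2,0,0],0],
  [0,[4,0,0],0],
])

```text
t: 7.18
tool_pos: [0.4988, -0.0657, 0.1986]
tool_rot: [-2.538, -1.851, -0.0]
contact_force: [-0.3, -0.4, 0.0]
opening: -0.0002
grip_force: 0.5
```

```bash
python3 -c "
from h import *
rep('pics/t4.png')"
```

```text
tcp x,y 0.0015834687134882468 -0.08813204474103813 F along -0.43205984223605337 [-0.28834962 -0.3613603   0.0305989 ]
blue front edge y (75 when seated) 0.07080881448189341 rear -0.07335138543511015
```

The force fell from 2.2 N to 0.4 N near −3 mm, which looks like the drop. I'll check with a few 1 mm rows.

Emit:
step_arm([
  [0,[1,0,0],0],
  [0,[1,0,0],0],
])

```text
t: 7.48
tool_pos: [0.4991, -0.0648, 0.1987]
tool_rot: [-2.538, -1.852, -0.0]
contact_force: [-0.3, -1.6, 0.3]
opening: -0.0002
grip_force: 0.7
```

Emit:
step_arm([
  [0,[1,0,0],0],
  [0,[1,0,0],0],
])

```text
t: 7.72
tool_pos: [0.4994, -0.064, 0.1987]
tool_rot: [2.538, 1.851, -0.0]
contact_force: [0.1, -2.7, -0.4]
opening: -0.0001
grip_force: 1.1
```

Emit:
step_arm([
  [0,[1,0,0],0],
  [0,[1,0,0],0],
])

```text
t: 7.98
tool_pos: [0.4997, -0.0629, 0.1987]
tool_rot: [-2.538, -1.852, -0.0]
contact_force: [-0.1, -1.8, -0.1]
opening: 0.0001
grip_force: 1.1
```

```bash
python3 - <<'E'
from h import *
rep('pics/t5.png')
b=shot("scene","pics/scene5.png")[150:270,220:380]
cv2.imwrite("pics/c5.png",cv2.resize(b,None,fx=5,fy=5,interpolation=cv2.INTER_CUBIC)[...,::-1])
E
```

```text
tcp x,y 0.0016573683214255012 -0.08525548992203044 F along -1.7663762317350302 [-0.11845973 -1.81673084 -0.05086935]
blue front edge y (75 when seated) 0.07344058509461648 rear 0.05272895047110105
```

View pics/c5.png

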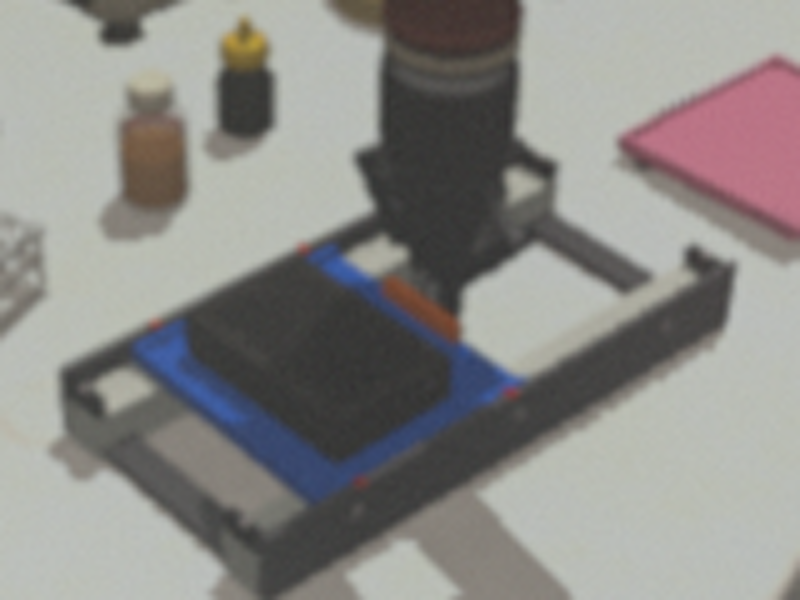

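The board is level between the red marks, with the box on it and the fingers behind the tab. It still slides at 2 N, so I'll go on 1 mm at a time until the notch ends can be felt.

Emit:
step_arm([
  [0,[1,0,0],0],
  [0,[1,0,0],0],
])

```text
t: 8.32
tool_pos: [0.5, -0.062, 0.1987]
tool_rot: [-2.538, -1.852, -0.0]
contact_force: [-0.6, -2.0, -0.6]
opening: -0.0002
grip_force: 1.1
```

Emit:
step_arm([
  [0,[1,0,0],0],
  [0,[1,0,0],0],
])

```text
t: 8.57
tool_pos: [0.5003, -0.0611, 0.1987]
tool_rot: [2.538, 1.852, -0.0]
contact_force: [-0.9, -2.3, -0.2]
opening: 0.0
grip_force: 1.3
```

Emit:
step_arm([
  [0,[1,0,0],0],
  [0,[1,0,0],0],
])

```text
t: 8.82
tool_pos: [0.5007, -0.0606, 0.1988]
tool_rot: [2.536, 1.851, -0.001]
contact_force: [-0.1, -7.1, -2.0]
opening: 0.0
grip_force: 2.8
```

```bash
python3 - <<'E'
from h import *
rep('pics/t6.png')
E
```

```text
tcp x,y 0.0018827997604062244 -0.08273802652039199 F along -6.765088037733376 [-0.14811981 -7.0557451  -1.96243888]
blue front edge y (75 when seated) 0.07582885439543867 rear -0.06683015621174933
```

The force jumped to 7 N: the feet are at the notch ends, so the board has dropped and is seated. I'll back off, raise the hand and check.

Emit:
step_arm([
  [0,[-3,0,0],0],
  [0,[-10,0,0],0],
  [0,[-25,0,0],0],
  [0,[-30,0,0],0],
  [0,[-30,0,-30],0],
  [0,[-30,0,-70],0],
  [0,[-50,0,-120],0],
  [0,[-90,0,-160],0],
  [0,[-140,0,-180],0],
  [0,[-190,0,-190],0],
  [0,[-190,0,-190],0],
  [0,[-190,0,-190],0],
])

```text
t: 10.38
tool_pos: [0.4424, -0.241, 0.3882]
tool_rot: [-2.538, -1.85, -0.0]
contact_force: [0.5, -0.0, -0.7]
opening: -0.0004
grip_force: 0.0
```

```bash
python3 - <<'E'
from h import *
rep('pics/t7.png')
a=cv2.imread("pics/t7.png")[180:290,235:385,::-1]
b=shot("scene","pics/scene7.png")[150:270,220:380]
cv2.imwrite("pics/c7.png",np.hstack([cv2.resize(z,(400,300),interpolation=cv2.INTER_CUBIC) for z in(a,b)])[...,::-1])
E
```

```text
tcp x,y 0.0013341009744553285 -0.2723542507733776 F along 0.13953043438612042 [ 0.5276653  -0.0223838  -0.69031957]
blue front edge y (75 when seated) 0.07580277610707739 rear -0.06916666039165333
```

View pics/c7.png

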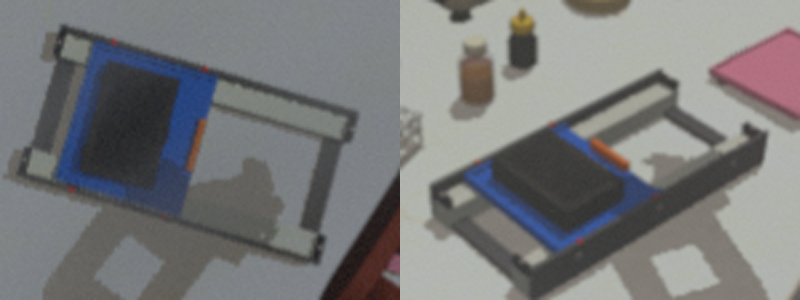

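The board sits square between the red marks, with the box flat on it, the hand clear and the bystanders in place. The stop felt at the notch point shows the feet are in the notches.

```bash
python3 -c "
from h import *
print(finish_job())"
```

```text
the job is handed in; nothing more can be done
None
```

I pushed the blue carrier by its orange tab until its feet met the notch ends (about 7 N); the pictures show it square between the red marks with the black box on it and the bystanders in place, the hand is clear, and the job is handed in with no verdict returned.

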